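# Latch the orange instrument case in the rocketry workshop

### The arm

A 6-joint arm with a two-finger parallel gripper is mounted at the origin on the work surface. World frame = base frame: x ahead of the robot, y to its left, z up, the work surface at z = 0. Lengths are in m, angles in rad, forces in N, time in s.
With the tool pointing down it reaches from about 0.3 to 0.825 m from the base axis. Payload 5.4 kg.
Tool frame: the origin (TCP) lies on the centre line of the jaws, within the pads' length; the fingertips stand 8 mm ahead of it and the grasp point (between the pads) lies 11 mm behind it (bot.finger_overhang is the distance from the TCP to the fingertips, in m); z points along the fingers, x is the direction in which the jaws open and shut, and the axes are right-handed (so a half turn about z gives the same grasp; the last joint's range is limited). The gripper opens to 92 mm and grips with 3 to 60 N. Pads are 20 mm wide; open, the fingers measure 128 mm over their backs; the gripper's body (75 mm by 189 mm) begins 69 mm behind the grasp point.
Start: joints at [1.092, 0.158, 1.597, -0, 1.386, -0.21], TCP at [0.153, 0.554, 0.223] pointing down, gripper open.
Joint ranges: [-2.91, 2.91], [-0.94, 2.29], [0.18, 2.7], [-1.29, 4.43], [0.17, 2.64], [-3, 3]. Speed limits (rad/s): [2.57, 2.57, 3.14, 3.14, 3.14, 3.14].

### API

Orientations are given as a unit quaternion [w, x, y, z].
In Python, from workcell import bot, viewer gives the robot as it stands. The module is installed in compiled form; this text tells all that it offers.
- The arm moves only by the shell command python3 -m inch 'ROWS' [FORCE]. ROWS is JSON, a list of rows, each an object with "translation": the shift along the tool's x, y, z in m, a list of three; "rot": the turn, a rotation vector about the tool's x, y, z in rad, a list of three; "jaw": the closure in counts, from 0 (fully open) to 255 (shut). A call has exactly 10 rows; each row is the pose to reach, as a shift and turn from the pose commanded when the call began, along the tool's axes at that moment; what a row does not reach only later rows make up. A row lasts 1/8 s, in which the tool goes at most 62.5 mm and 10.7 degrees, less where a joint would pass 70% of its speed; a pose out of reach is approached as far as the arm can. A call with a gripper value outside its range is refused whole. The fingers move at their own pace and stop on an object; FORCE is the grip in N (left out, the last holds). Time passes only in rows, so rows that repeat a pose let the fingers close, or fill a call up. It gives the time, the measured TCP pose, the force and the opening at its end, in the units of the state.
- bot.observe(): the state, without advancing time (a new reading comes with each control period).
- viewer.read_camera(name): name is "scene" or "top" or "wrist"; returns a dict with "img" (420x560x3 uint8, red, green, blue), "intrinsics" (3x3 intrinsics, pixels), "cam_to_world" (4x4, takes a point from camera to world coordinates). Camera axes: x right, y down, z forward; pixel columns grow to the right and rows downward; lengths in m; the calibration is good to about 2 mm. A picture is of the moment at which its call begins. There is no depth.
- bot.finish_job(): hands the job in, once; it reports no verdict.
The state is a dict: "clock": time; "joints": joint angles; "qvel": joint speeds; "effort": joint torques, N m; "tool_pos": TCP position; "tool_rot": TCP orientation; "ft_force": force on the tool from outside, world axes, zero at the start; "wrist_torque": the same for the moment, N m; "width": finger opening in m.
Only numpy, scipy, OpenCV 4.12 (cv2) and the standard library are available. Lean on these libraries where they do the work, as an engineer would, in place of code of your own. Each camera call takes 0.05 s, during which the arm holds its last target.

### The job

The orange hard case stands on its hinge edge with the latch side up and its lid slightly ajar. Swing the latch's wire loop over so that its bar sits behind the keeper hook on the lid, then push the latch lever over and press it fully down until it snaps over centre and holds the lid drawn shut. Leave the grey case's latch as it is, and let go of everything at the end.

Things in the scene. Friction and masses are not known exactly. Their poses are not given: they have to be found in the camera images.
- orange_case: Orange hard case, fixed, 180 long (y), 160 deep (x), 90 tall (z). Origin: under the seam, mid-length; base half to x = -92 mm, lid half to x = +70. +x points from base to lid, away from the robot within 20 degrees. On top, at y = 0, a draw latch (lever, wire loop on it, keeper on the lid) moves in the case's x-z plane. The lever's fixed pin, along y, is at x = -18, z = 116.
- orange_case_lever (a joint): Angle of the steel lever (20 wide, 66 mm long from its pin), rad: 0 shut on its stop, lying back to -x, 12 degrees below level; 1.78 upright; 2.1 most open. Starts at 1.7 to 1.95; friction keeps it where it is left. The loop is hinged on it 28 mm from the pin, towards the pad. With the loop hooked it takes under 10 N at the pad; below about 0.35 the pull draws it down by itself.
- orange_case_lid (a joint): Angle of the lid about the bottom of the seam, rad: 0 fully shut, 0.08 at rest (8 mm ajar at the top), held so by a springy seal; some 30 N at the top shuts it and it springs open again when let go. Latched it reads about 0.02 to 0.03.
- orange_case_bar (a point): Middle of the 8 mm bar at the loop's free end, along the case's y, 85 mm from the loop's hinge; black 14 mm discs on its ends, 50 mm over them: grip these, fingers closing along y; the bar turns between the fingers. The 6 mm loop arms, 34 mm apart, straddle lever and keeper. It starts about 225 mm up, the loop leaning back on a stop; tipped forward (+x) it swings freely and falls by its weight.
- orange_case_keeper (a point): Where the bar bears on the outer (+x) face of the keeper on the lid, about 103 mm up; axes as the case's, tipping with the lid. The keeper is a hook plate 22 wide, 5 thick; its top is 11 mm above this point and leans 2 mm outward. A ledge 4 mm below this point reaches 26 mm outward; the bar can rest on it. 12 to 20 mm outward is a good place to lower the bar's middle to this height.
- orange_case_pad (a point): Centre of the black pad at the end of the orange case's lever, 22 long, 22 wide, 9 mm thick, 55 mm from the lever's pin. Shut, it is at x = -72, z = 105 mm of the case.
- grey_case_pad (a point): Centre of the lever pad of the grey case, a bystander built exactly like the orange one and also unlatched; to be left alone.
- grey_case_bar (a point): Middle of the loop's bar of the grey case; to be left alone.

How it is judged:
On the way:
1. the orange case's loop bar is behind its keeper hook while the lever is still up (over 0.9 rad) (x of orange_case_bar in the frame of orange_case_keeper between 0.001 and 0.035 m and z of orange_case_bar in the frame of orange_case_keeper between -0.02 and 0.007 m and value of joint orange_case_lever above 0.9 rad), for 0.2 s.
At the end, for the whole second after the job is handed in: On the orange case the loop's bar is behind the keeper hook (on its outer side and below its top), the lever is down over centre (under 0.12 rad from its stop) and the lid is drawn in by the latch (under 0.05 rad, of 0.08 when ajar) (x of orange_case_bar in the frame of orange_case_keeper between 0.001 and 0.035 m and z of orange_case_bar in the frame of orange_case_keeper between -0.02 and 0.007 m and value of joint orange_case_lever below 0.12 rad and value of joint orange_case_lid below 0.05 rad); the robot touches nothing.
It fails at once if the grey case's latch is moved: its pad or its bar more than 25 mm from its start (distance of any of grey_case_pad, grey_case_bar from where it was at the start of the episode above 0.025 m).
It also fails if it takes over 40 s, if anything falls off the work surface, if the arm or the gripper's body presses on something with over 40 N, if the wrist force passes 120 N, or if a joint passes its speed limit or range.

## Working session

There is one attempt and no reset: what is moved stays moved. The work goes in short steps, Python scripts to look and compute and a shell command to move; the robot and the scene stay as the last step left them, time stands still between calls to the robot, and variables do not carry over. Pictures are saved under pics/ and viewed, and the job is handed in when it is done.

```bash
mkdir -p pics; ls; python3 - <<'E'
from workcell import bot, viewer
import cv2,json,numpy as np
for n in ["scene","top","wrist"]:
    c=viewer.read_camera(n); cv2.imwrite(f"pics/{n}0.png",c["img"][:,:,::-1])
    np.savez(f"pics/{n}0.npz",**{k:np.array(v) for k,v in c.items()})
    print(n,np.round(c["intrinsics"],1).tolist(),np.round(c["cam_to_world"],3).tolist())
s=bot.observe(); print({k:np.round(v,3).tolist() for k,v in s.items()})
E
```

```text
pics
scene [[445.3, 0.0, 275.2], [0.0, 445.3, 210.4], [0.0, 0.0, 1.0]] [[0.399, 0.516, -0.758, 1.153], [0.916, -0.203, 0.345, -0.295], [0.024, -0.832, -0.554, 0.576], [0.0, 0.0, 0.0, 1.0]]
top [[406.1, 0.0, 285.1], [0.0, 406.1, 213.4], [0.0, 0.0, 1.0]] [[-0.018, -0.991, 0.133, 0.432], [-1.0, 0.017, -0.008, -0.016], [0.006, -0.133, -0.991, 0.874], [0.0, 0.0, 0.0, 1.0]]
wrist [[338.2, 0.0, 272.8], [0.0, 338.2, 212.8], [0.0, 0.0, 1.0]] [[0.266, 0.929, 0.256, 0.08], [0.964, -0.256, -0.072, 0.575], [-0.002, 0.266, -0.964, 0.383], [0.0, 0.0, 0.0, 1.0]]
{'clock': 0.15, 'joints': [1.092, 0.159, 1.598, 0.0, 1.386, -0.21], 'qvel': [0.0, -0.001, -0.004, 0.001, -0.0, -0.0], 'effort': [-0.001, -38.591, -32.244, 0.07, 0.035, -0.0], 'tool_pos': [0.152, 0.554, 0.222], 'tool_rot': [0.0, 0.795, 0.606, -0.001], 'ft_force': [-0.868, -0.592, -0.205], 'wrist_torque': [-0.045, -0.028, -0.004], 'width': 0.092}
```

View pics/scene0.png

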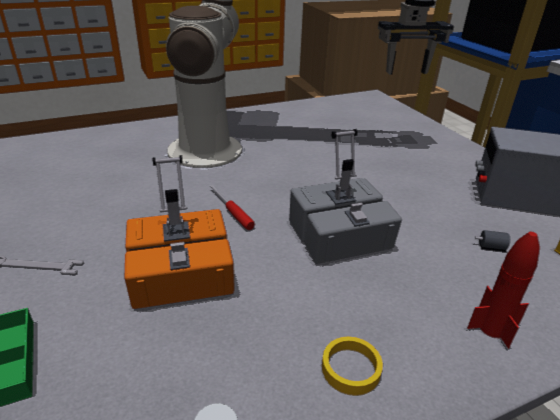

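View pics/top0.png

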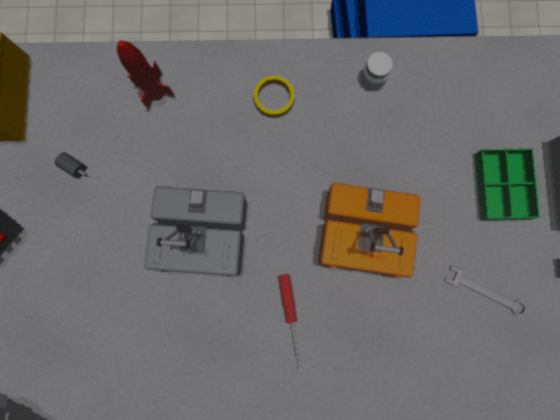

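Scene picture: orange case at about (178,250), loop upright with bar at (168,160). Top picture: orange case at (372,228), grey at (196,230). I'll zoom in on the orange latch.

```bash
python3 - <<'E'
import cv2,numpy as np
t=cv2.imread("pics/top0.png")[175:285,315:430]; s=cv2.imread("pics/scene0.png")[145:310,115:245]
t=cv2.resize(t,None,fx=4,fy=4,interpolation=cv2.INTER_CUBIC); s=cv2.resize(s,None,fx=3,fy=3,interpolation=cv2.INTER_CUBIC)
o=np.zeros((500,s.shape[1]+t.shape[1],3),np.uint8); o[:t.shape[0],:t.shape[1]]=t; o[:s.shape[0],t.shape[1]:]=s[:500]
cv2.imwrite("pics/z0.png",o); print(t.shape,s.shape)
E
```

```text
(440, 460, 3) (495, 390, 3)
```

View pics/z0.png

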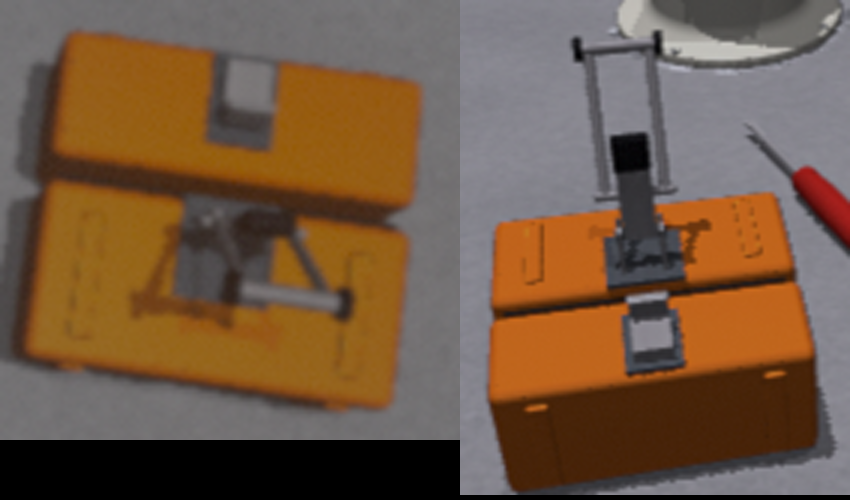

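```bash
cat > h.py <<'E'
import numpy as np,cv2
def load(n): return np.load(f"pics/{n}.npz")
def ray(c,p):
    K,T=c["intrinsics"],c["cam_to_world"]
    d=T[:3,:3]@np.linalg.solve(K,[p[0],p[1],1.]); return T[:3,3],d/np.linalg.norm(d)
def plane(c,p,z):
    o,d=ray(c,p); return o+d*(z-o[2])/d[2]
def tri(c1,p1,c2,p2):
    o1,d1=ray(c1,p1);o2,d2=ray(c2,p2)
    A=np.stack([d1,-d2],1);t=np.linalg.lstsq(A,o2-o1,rcond=None)[0]
    a,b=o1+t[0]*d1,o2+t[1]*d2; return (a+b)/2,np.linalg.norm(a-b)
def proj(c,P):
    T=np.linalg.inv(c["cam_to_world"]);q=c["intrinsics"]@(T[:3,:3]@P+T[:3,3]);return q[:2]/q[2]
E
python3 - <<'E'
from h import *
t,s=load("top0"),load("scene0")
zt=lambda u,v:(315+u/4-.4,175+v/4-.4)
zs=lambda u,v:(115+(u-460)/3-.3,145+v/3-.3)
for n,a,b in [("discL(+y)",zt(233,290),zs(658,43)),("discR",zt(343,303),zs(578,50)),("pad",zt(268,222),zs(630,152))]:
    p,e=tri(t,a,s,b);print(n,p.round(4),round(e,4))
for n,p in [("base seam L",(45,180)),("base seam R",(408,235)),("base back L",(25,355)),("base back R",(390,408)),("lid far L",(68,32)),("lid far R",(420,85)),("lid seam L",(50,165)),("lid seam R",(412,218))]:
    print(n,plane(t,zt(*p),.09).round(4))
for n,p in [("keeper plate TL",(217,55)),("TR",(280,62)),("BL",(207,140)),("BR",(270,150)),("latchplate TL",(183,195)),("BL",(175,297)),("BR",(270,308))]: print(n,plane(t,zt(*p),.092).round(4))
# orange mask seam edges on the scene view
for n,p in [("scene base seam L",(497,310)),("base seam R",(795,278)),("lid far L",(490,403)),("lid far R",(812,355)),("base back L",(497,228)),("base back R",(778,196))]: print(n,plane(s,zs(*p),.09).round(4))
E
```

```text
discL(+y) [ 0.4624 -0.1619  0.2206] 0.0004
discR [ 0.4563 -0.2059  0.2212] 0.0007
pad [ 0.4938 -0.1898  0.1714] 0.0011
base seam L [ 0.5235 -0.1017  0.09  ]
base seam R [ 0.4936 -0.2769  0.09  ]
base back L [ 0.4392 -0.0895  0.09  ]
base back R [ 0.411  -0.2632  0.09  ]
lid far L [ 0.5966 -0.1154  0.09  ]
lid far R [ 0.5672 -0.2873  0.09  ]
lid seam L [ 0.5308 -0.1044  0.09  ]
lid seam R [ 0.5018 -0.2794  0.09  ]
keeper plate TL [ 0.5835 -0.1878  0.092 ]
TR [ 0.5795 -0.2186  0.092 ]
BL [ 0.5415 -0.1811  0.092 ]
BR [ 0.5361 -0.2115  0.092 ]
latchplate TL [ 0.5148 -0.1682  0.092 ]
BL [ 0.4656 -0.1623  0.092 ]
BR [ 0.4595 -0.2077  0.092 ]
scene base seam L [ 0.5032 -0.2777  0.09  ]
base seam R [ 0.5374 -0.1097  0.09  ]
lid far L [ 0.5816 -0.2925  0.09  ]
lid far R [ 0.608  -0.1232  0.09  ]
base back L [ 0.4196 -0.2658  0.09  ]
base back R [ 0.4492 -0.0921  0.09  ]
```

```bash
python3 - <<'E'
from h import *
t,s=load("top0"),load("scene0")
zt=lambda u,v:(315+u/4-.4,175+v/4-.4)
zs=lambda u,v:(115+(u-460)/3-.3,145+v/3-.3)
for n,a,b in [("base seam L",(45,180),(795,278)),("base seam R",(408,235),(497,310)),("lid far L",(68,32),(812,355)),("lid far R",(420,85),(490,403)),("back L",(25,355),(778,196)),("back R",(390,408),(497,228)),
 ("latchplate back L",(175,297),(683,234)),("latchplate back R",(270,308),(605,240)),("keeper plate far L",(217,55),(682,362)),("keeper plate far R",(280,62),(628,372))]:
    p,e=tri(t,zt(*a),s,zs(*b));print(n,p.round(4),round(e,4))
E
```

```text
base seam L [ 0.5243 -0.1043  0.0792] 0.0028
base seam R [ 0.4943 -0.2782  0.0837] 0.0015
lid far L [ 0.5981 -0.1182  0.0805] 0.0035
lid far R [ 0.569  -0.2918  0.079 ] 0.0013
back L [ 0.4394 -0.0897  0.0834] 0.0009
back R [ 0.4108 -0.2653  0.0841] 0.0004
latchplate back L [ 0.4662 -0.1613  0.089 ] 0.0032
latchplate back R [ 0.4596 -0.2072  0.092 ] 0.0011
keeper plate far L [ 0.5842 -0.1898  0.0872] 0.0018
keeper plate far R [ 0.5805 -0.2199  0.0868] 0.0001
```

Measured: case yaw is about -0.165 rad, latch centre line is known, and the bar middle is at (0.459, -0.184, 0.221). Next I lift and move round at a safe height.

```bash
python3 -m inch '[{"translation":[0,0,-0.06],"rot":[0,0,0],"jaw":0},{"translation":[0,0,-0.12],"rot":[0,0,0],"jaw":0},{"translation":[-0.04,0.045,-0.14],"rot":[0,0,0],"jaw":0},{"translation":[-0.08,0.09,-0.14],"rot":[0,0,0],"jaw":0},{"translation":[-0.12,0.135,-0.14],"rot":[0,0,-0.02],"jaw":0},{"translation":[-0.16,0.18,-0.14],"rot":[0,0,-0.04],"jaw":0},{"translation":[-0.2,0.225,-0.14],"rot":[0,0,-0.06],"jaw":0},{"translation":[-0.24,0.27,-0.14],"rot":[0,0,-0.08],"jaw":0},{"translation":[-0.28,0.31,-0.14],"rot":[0,0,-0.1],"jaw":0},{"translation":[-0.28,0.31,-0.14],"rot":[0,0,-0.1],"jaw":0}]' 20
python3 - <<'E'
from workcell import bot
import numpy as np
from scipy.spatial.transform import Rotation as R
s=bot.observe();q=s["tool_rot"];M=R.from_quat(np.roll(q,-1))
print(s["clock"],s["tool_pos"],M.as_matrix().round(3).tolist()); print(M.inv().apply(np.array([.4593,-.184,.31])-s["tool_pos"]).round(4))
E
```

```text
clock: 1.4
tool_pos: [0.3785, 0.1993, 0.3621]
tool_rot: [0.0, 0.766, 0.642, -0.0]
ft_force: [0.3, 1.4, 0.5]
width: 0.0919
1.4 [0.37851408 0.19925005 0.36211994] [[0.175, 0.985, -0.001], [0.985, -0.175, -0.001], [-0.001, -0.001, -1.0]]
[-0.3632  0.1465  0.0523]
```

```bash
python3 -m inch '[{"translation":[-0.055,0.022,0],"rot":[0,0,-0.01],"jaw":0},{"translation":[-0.11,0.044,0],"rot":[0,0,-0.01],"jaw":0},{"translation":[-0.165,0.066,0],"rot":[0,0,-0.01],"jaw":0},{"translation":[-0.22,0.088,0.01],"rot":[0,0,-0.01],"jaw":0},{"translation":[-0.275,0.11,0.02],"rot":[0,0,-0.01],"jaw":0},{"translation":[-0.33,0.132,0.035],"rot":[0,0,-0.01],"jaw":0},{"translation":[-0.363,0.1465,0.052],"rot":[0,0,-0.01],"jaw":0},{"translation":[-0.363,0.1465,0.052],"rot":[0,0,-0.01],"jaw":0},{"translation":[-0.363,0.1465,0.052],"rot":[0,0,-0.01],"jaw":0},{"translation":[-0.363,0.1465,0.052],"rot":[0,0,-0.01],"jaw":0}]'
python3 - <<'E'
from workcell import bot,viewer
import numpy as np,cv2
from scipy.spatial.transform import Rotation as R
c=viewer.read_camera("wrist"); cv2.imwrite("pics/wrist1.png",c["img"][:,:,::-1]); np.savez("pics/wrist1.npz",**c)
s=bot.observe();q=s["tool_rot"];M=R.from_quat(np.roll(q,-1))
print(s["tool_pos"],M.as_matrix().round(3).tolist())
from h import *
for P in ([.4624,-.1619,.2206],[.4563,-.2059,.2212]): print(proj(c,np.array(P)).round(1))
# predicted keeper, case frame
y=-.165;ex=np.array([np.cos(y),np.sin(y),0]);ey=np.array([-np.sin(y),np.cos(y),0])
W=lambda x,z,yy=0:ex*(.5407+x)+ey*(-.1058+yy)+[0,0,z]
for n,P in {"keeper":W(.042,.101),"ledge end":W(.068,.096),"pinL":W(-.018,.116,.012)}.items(): print(n,P.round(4),proj(c,P).round(1))
E
```

```text
clock: 2.65
tool_pos: [0.4611, -0.179, 0.3116]
tool_rot: [0.001, 0.76, 0.65, 0.0]
ft_force: [0.3, 0.3, 0.3]
width: 0.0919
[ 0.46105943 -0.17920393  0.31154002] [[0.156, 0.988, 0.001], [0.988, -0.156, -0.001], [-0.001, 0.002, -1.0]]
[293.9 217.8]
[236.6 219.1]
keeper [ 0.5574 -0.2001  0.101 ] [267.4 269.7]
ledge end [ 0.5831 -0.2043  0.096 ] [267.4 287.4]
pinL [ 0.5002 -0.1784  0.116 ] [278.3 225.8]
```

View pics/wrist1.png

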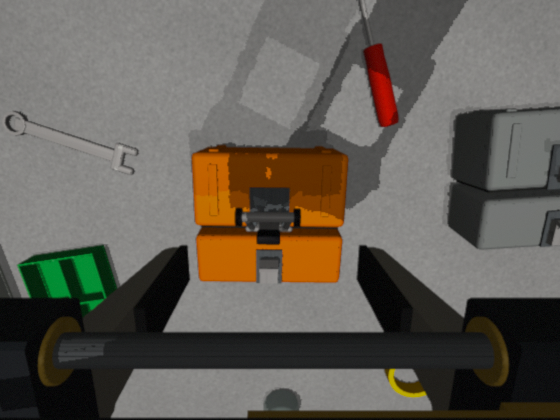

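Wrist picture: discs at (239,217) and (297,217), within 3 px of the prediction; the keeper is at (268,255–283). I'll zoom in on the keeper before descending.

```bash
python3 - <<'E'
import cv2
a=cv2.imread("pics/wrist1.png")[195:295,210:330]
cv2.imwrite("pics/z1.png",cv2.resize(a,None,fx=6,fy=6,interpolation=cv2.INTER_CUBIC))
from workcell import bot
s=bot.observe();print(s["clock"],s["tool_pos"],s["qvel"])
E
```

```text
2.7 [ 0.46105943 -0.17920393  0.31154002] [-0.00806176  0.00097579  0.00087964 -0.00018908 -0.00093204 -0.00301415]
```

View pics/z1.png

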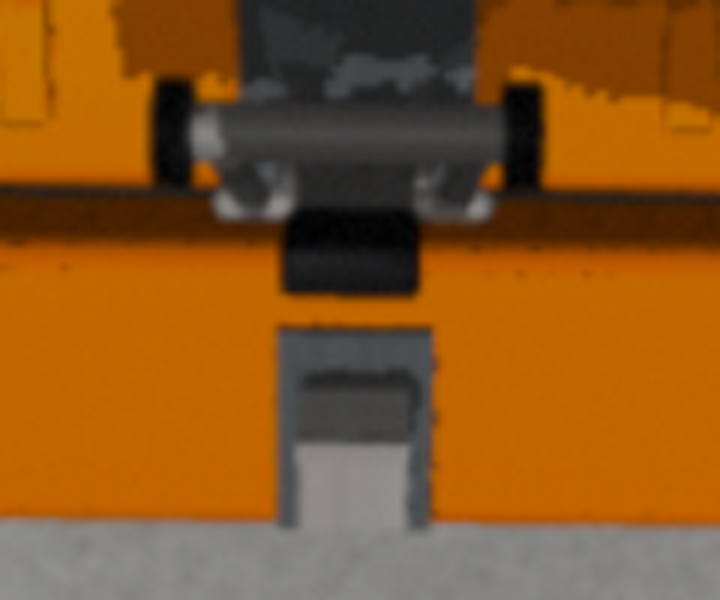

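```bash
python3 - <<'E'
from h import *
c=load("wrist1")
y=-.165;ex=np.array([np.cos(y),np.sin(y),0]);ey=np.array([-np.sin(y),np.cos(y),0])
for n,p,z in [("hook top outer",(269.2,268.3),.112),("hook inner bottom",(269.2,258),.097),("bar",(267.8,217),.2205),("ledge end/lid end",(269.2,282.5),.095),("seam base",(268,227.5),.088)]:
    P=plane(c,p,z);print(n,P.round(4),"case x",round(P@ex-.5407,4),"y",round(P@ey+.1058,4))
print(c["cam_to_world"][:3,3])
E
```

```text
hook top outer [ 0.5509 -0.1968  0.112 ] case x 0.035 y 0.0022
hook inner bottom [ 0.5445 -0.1959  0.097 ] case x 0.0286 y 0.002
bar [ 0.4586 -0.1818  0.2205] case x -0.0584 y 0.0018
ledge end/lid end [ 0.5774 -0.2012  0.095 ] case x 0.0619 y 0.0021
seam base [ 0.5093 -0.1918  0.088 ] case x -0.0068 y 0.0003
[ 0.3868831  -0.16632591  0.47230124]
```

```bash
python3 -m inch '[{"translation":[0,0,0.01],"rot":[0,0,0],"jaw":0},{"translation":[0,0,0.03],"rot":[0,0,0],"jaw":0},{"translation":[0,0,0.05],"rot":[0,0,0],"jaw":0},{"translation":[0,0,0.07],"rot":[0,0,0],"jaw":0},{"translation":[0,0,0.085],"rot":[0,0,0],"jaw":0},{"translation":[0,0,0.09],"rot":[0,0,0],"jaw":0},{"translation":[0,0,0.09],"rot":[0,0,0],"jaw":0},{"translation":[0,0,0.09],"rot":[0,0,0],"jaw":40},{"translation":[0,0,0.09],"rot":[0,0,0],"jaw":60},{"translation":[0,0,0.09],"rot":[0,0,0],"jaw":60}]' 15
python3 - <<'E'
from workcell import bot,viewer
import numpy as np,cv2
for n in ["scene","wrist"]:
    c=viewer.read_camera(n); cv2.imwrite(f"pics/{n}2.png",c["img"][:,:,::-1]); np.savez(f"pics/{n}2.npz",**c)
a=cv2.imread("pics/scene2.png")[90:270,80:280];b=cv2.imread("pics/wrist2.png")[150:330,160:400]
f=lambda i:cv2.resize(i,(400,360),interpolation=cv2.INTER_CUBIC)
cv2.imwrite("pics/z2.png",np.hstack([f(a),f(b)]))
E
```

```text
clock: 3.95
tool_pos: [0.4608, -0.1805, 0.221]
tool_rot: [0.0, 0.761, 0.649, 0.0]
ft_force: [-0.2, -0.6, 0.5]
width: 0.0704
```

View pics/z2.png

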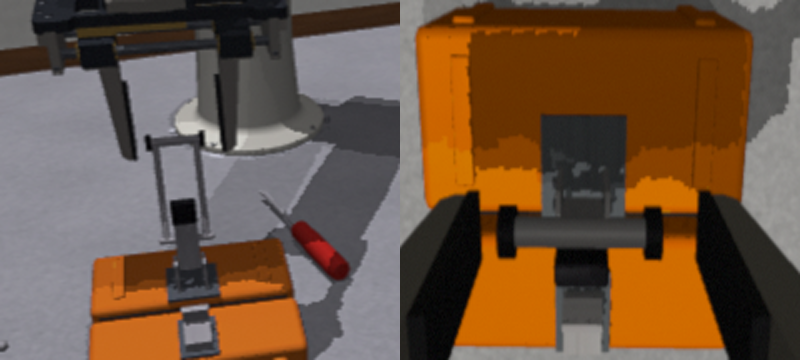

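The fingers straddle the discs, with fingertips just below the bar. Closing now.

```bash
python3 -m inch '[{"translation":[-0.002,-0.001,0],"rot":[0,0,0],"jaw":90},{"translation":[-0.002,-0.001,0],"rot":[0,0,0],"jaw":110},{"translation":[-0.002,-0.001,0],"rot":[0,0,0],"jaw":140},{"translation":[-0.002,-0.001,0],"rot":[0,0,0],"jaw":140},{"translation":[-0.002,-0.001,0],"rot":[0,0,0],"jaw":140},{"translation":[-0.002,-0.001,0],"rot":[0,0,0],"jaw":140},{"translation":[-0.002,-0.001,0],"rot":[0,0,0],"jaw":140},{"translation":[-0.002,-0.001,0],"rot":[0,0,0],"jaw":140},{"translation":[-0.002,-0.001,0],"rot":[0,0,0],"jaw":140},{"translation":[-0.002,-0.001,0],"rot":[0,0,0],"jaw":140}]' 15
python3 - <<'E'
from workcell import bot,viewer
import numpy as np,cv2
for n in ["scene","wrist"]:
    c=viewer.read_camera(n); cv2.imwrite(f"pics/{n}3.png",c["img"][:,:,::-1]); np.savez(f"pics/{n}3.npz",**c)
a=cv2.imread("pics/scene3.png")[90:270,80:280];b=cv2.imread("pics/wrist3.png")[150:330,160:400]
f=lambda i:cv2.resize(i,(400,360),interpolation=cv2.INTER_CUBIC)
cv2.imwrite("pics/z3.png",np.hstack([f(a),f(b)]))
s=bot.observe(); print(s["tool_pos"],s["tool_rot"],s["wrist_torque"])
E
```

```text
clock: 5.3
tool_pos: [0.4593, -0.1825, 0.2207]
tool_rot: [0.0, 0.761, 0.649, -0.0]
ft_force: [-1.3, -4.2, 0.3]
width: 0.0494
[ 0.4593607  -0.18245963  0.22070534] [ 2.19968242e-04  7.60986777e-01  6.48767332e-01 -1.59940768e-04] [-0.83882006  0.23138904 -0.0855759 ]
```

View pics/z3.png

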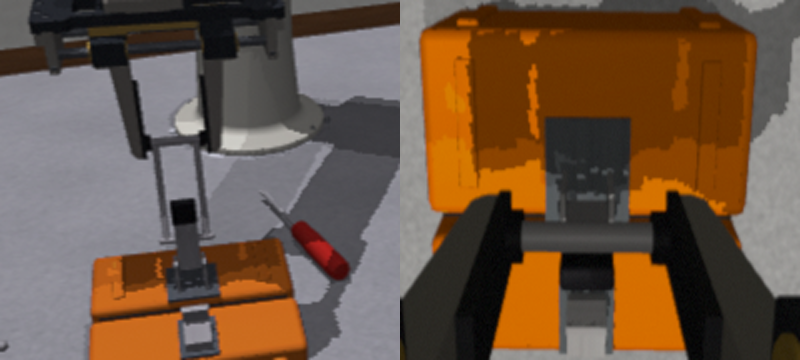

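Gripped at 49.4 mm. Now the loop swings forward along its arc.

```bash
python3 -m inch '[{"translation":[0,0.0155,-0.006],"rot":[0,0,0],"jaw":140},{"translation":[0,0.0375,-0.009],"rot":[0,0,0],"jaw":140},{"translation":[0,0.0595,-0.006],"rot":[0,0,0],"jaw":140},{"translation":[0,0.08,0.0025],"rot":[0,0,0],"jaw":140},{"translation":[0,0.098,0.016],"rot":[0,0,0],"jaw":140},{"translation":[0,0.1115,0.034],"rot":[0,0,0],"jaw":140},{"translation":[0,0.12,0.0545],"rot":[0,0,0],"jaw":140},{"translation":[0,0.123,0.072],"rot":[0,0,0],"jaw":140},{"translation":[0,0.123,0.0765],"rot":[0,0,0],"jaw":140},{"translation":[0,0.123,0.0765],"rot":[0,0,0],"jaw":140}]' 
python3 - <<'E'
from workcell import bot,viewer
import numpy as np,cv2
for n in ["scene","wrist"]:
    c=viewer.read_camera(n); cv2.imwrite(f"pics/{n}4.png",c["img"][:,:,::-1]); np.savez(f"pics/{n}4.npz",**c)
a=cv2.imread("pics/scene4.png")[120:300,80:280];b=cv2.imread("pics/wrist4.png")[60:360,100:460]
f=lambda i:cv2.resize(i,(400,360),interpolation=cv2.INTER_CUBIC)
cv2.imwrite("pics/z4.png",np.hstack([f(a),f(b)]))
s=bot.observe(); print(s["tool_pos"],s["ft_force"])
E
```

```text
clock: 6.65
tool_pos: [0.5806, -0.2027, 0.1437]
tool_rot: [0.0, 0.761, 0.649, -0.001]
ft_force: [-0.8, -6.8, 0.7]
width: 0.05
[ 0.58059791 -0.20269344  0.14396257] [-1.37682733 -5.8720207  -0.93377012]
```

View pics/z4.png

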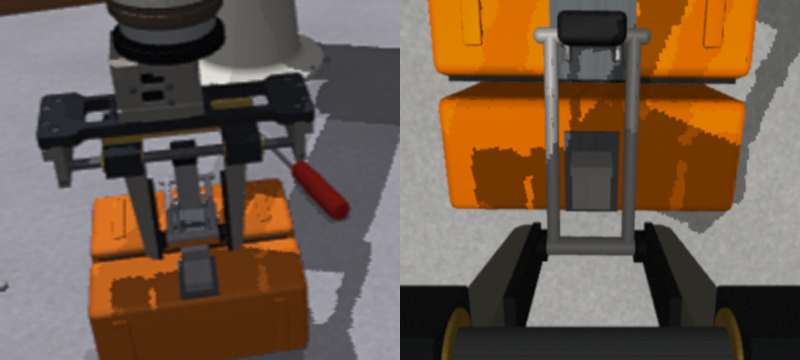

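The loop is level and swung forward, still gripped. Lowering it behind the hook.

```bash
python3 -m inch '[{"translation":[0,-0.0005,0.008],"rot":[0,0,0],"jaw":140},{"translation":[0,-0.002,0.017],"rot":[0,0,0],"jaw":140},{"translation":[0,-0.004,0.025],"rot":[0,0,0],"jaw":140},{"translation":[0,-0.006,0.031],"rot":[0,0,0],"jaw":140},{"translation":[0,-0.009,0.036],"rot":[0,0,0],"jaw":140},{"translation":[0,-0.009,0.038],"rot":[0,0,0],"jaw":140},{"translation":[0,-0.009,0.038],"rot":[0,0,0],"jaw":140},{"translation":[0,-0.009,0.038],"rot":[0,0,0],"jaw":140},{"translation":[0,-0.009,0.038],"rot":[0,0,0],"jaw":140},{"translation":[0,-0.009,0.038],"rot":[0,0,0],"jaw":140}]' 
python3 - <<'E'
from workcell import bot,viewer
import numpy as np,cv2
for n in ["scene","wrist"]:
    c=viewer.read_camera(n); cv2.imwrite(f"pics/{n}5.png",c["img"][:,:,::-1]); np.savez(f"pics/{n}5.npz",**c)
a=cv2.imread("pics/scene5.png")[140:320,80:280];b=cv2.imread("pics/wrist5.png")[60:360,100:460]
f=lambda i:cv2.resize(i,(400,360),interpolation=cv2.INTER_CUBIC)
cv2.imwrite("pics/z5.png",np.hstack([f(a),f(b)]))
s=bot.observe(); print(s["tool_pos"],s["ft_force"])
E
```

```text
clock: 8.0
tool_pos: [0.5718, -0.2013, 0.1063]
tool_rot: [0.001, 0.761, 0.649, -0.001]
ft_force: [-1.9, -6.3, 2.0]
width: 0.0498
[ 0.57175906 -0.20128499  0.10631329] [-2.41965387 -7.02843102  0.50765381]
```

View pics/z5.png

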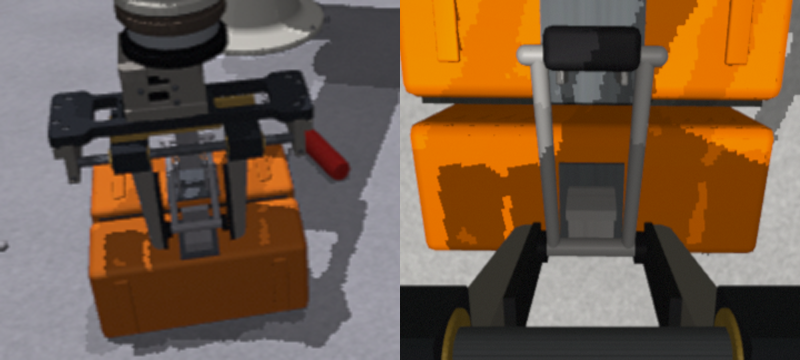

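The bar is over the ledge, outside the hook. I lower it slightly and release.

```bash
python3 -m inch '[{"translation":[0,-0.002,0.001],"rot":[0,0,0],"jaw":140},{"translation":[0,-0.003,0.003],"rot":[0,0,0],"jaw":140},{"translation":[0,-0.003,0.003],"rot":[0,0,0],"jaw":140},{"translation":[0,-0.003,0.003],"rot":[0,0,0],"jaw":110},{"translation":[0,-0.003,0.003],"rot":[0,0,0],"jaw":80},{"translation":[0,-0.003,0.003],"rot":[0,0,0],"jaw":50},{"translation":[0,-0.003,0.003],"rot":[0,0,0],"jaw":50},{"translation":[0,-0.003,-0.03],"rot":[0,0,0],"jaw":50},{"translation":[0,-0.003,-0.08],"rot":[0,0,0],"jaw":100},{"translation":[0,-0.003,-0.13],"rot":[0,0,0],"jaw":150}]' 
python3 - <<'E'
from workcell import bot,viewer
import numpy as np,cv2
for n in ["scene","wrist","top"]:
    c=viewer.read_camera(n); cv2.imwrite(f"pics/{n}6.png",c["img"][:,:,::-1]); np.savez(f"pics/{n}6.npz",**c)
a=cv2.imread("pics/scene6.png")[150:310,110:250];b=cv2.imread("pics/wrist6.png")[60:360,100:460]
f=lambda i:cv2.resize(i,(400,400),interpolation=cv2.INTER_CUBIC)
cv2.imwrite("pics/z6.png",np.hstack([f(a),f(b)]))
s=bot.observe(); print(s["tool_pos"],s["ft_force"])
E
```

```text
clock: 9.35
tool_pos: [0.5687, -0.1992, 0.2372]
tool_rot: [-0.001, 0.761, 0.649, 0.0]
ft_force: [1.2, 0.1, -1.2]
width: 0.0558
[ 0.57070296 -0.20043963  0.23986978] [-0.65840566 -0.09592969  0.11776654]
```

View pics/z6.png

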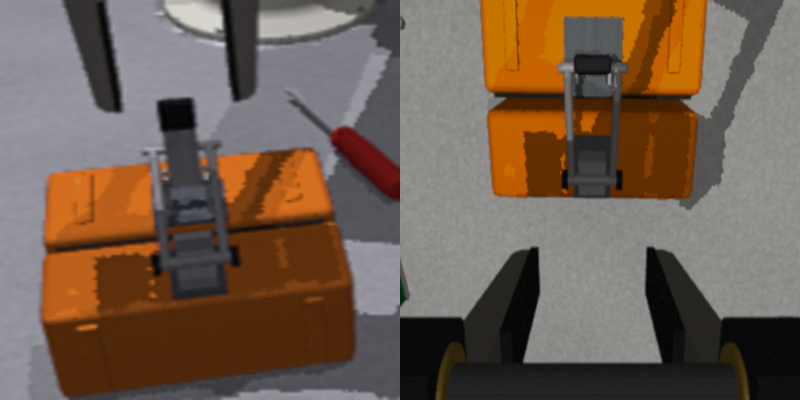

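The bar rests behind the hook on the ledge: discs at zoom (157,265) and (233,256) in the scene view. The lever is still up. I'll measure the pad and bar.

```bash
python3 - <<'E'
from h import *
s,w=load("scene6"),load("wrist6")
y=-.165;ex=np.array([np.cos(y),np.sin(y),0]);ey=np.array([-np.sin(y),np.cos(y),0])
zs=lambda u,v:(110+u*.35,150+v*.4); zw=lambda u,v:(100+(u-400)*.9,60+v*.75)
for n,a,b in [("pad",(178,113),(592,63)),("discR",(157,265),(565,180)),("discL",(233,256),(619,180))]:
    p,e=tri(s,zs(*a),w,zw(*b)); print(n,p.round(4),round(e,4),"case",(p@ex-.5407).round(4),(p@ey+.1058).round(4))
E
```

```text
pad [ 0.4908 -0.1879  0.1698] 0.0007 case -0.0257 0.001
discR [ 0.5622 -0.2229  0.1007] 0.0017 case 0.0505 -0.0217
discL [ 0.5692 -0.1792  0.1007] 0.0031 case 0.0502 0.0225
```

Bar is at case x ≈ 50 mm, z ≈ 101 mm. Next: close the fingers and bring them down on the lid side of the pad.

```bash
python3 -m inch '[{"translation":[0,-0.02,0],"rot":[0,0,0],"jaw":255},{"translation":[0,-0.044,0],"rot":[0,0,0],"jaw":255},{"translation":[0,-0.044,0],"rot":[0,0,0],"jaw":255},{"translation":[0,-0.044,0],"rot":[0,0,0],"jaw":255},{"translation":[0,-0.044,0.02],"rot":[0,0,0],"jaw":255},{"translation":[0,-0.044,0.04],"rot":[0,0,0],"jaw":255},{"translation":[0,-0.044,0.055],"rot":[0,0,0],"jaw":255},{"translation":[0,-0.044,0.065],"rot":[0,0,0],"jaw":255},{"translation":[0,-0.044,0.065],"rot":[0,0,0],"jaw":255},{"translation":[0,-0.044,0.065],"rot":[0,0,0],"jaw":255}]' 
python3 - <<'E'
from workcell import bot,viewer
import numpy as np,cv2
for n in ["scene","wrist"]:
    c=viewer.read_camera(n); cv2.imwrite(f"pics/{n}7.png",c["img"][:,:,::-1]); np.savez(f"pics/{n}7.npz",**c)
a=cv2.imread("pics/scene7.png")[150:310,110:250];b=cv2.imread("pics/wrist7.png")[60:360,100:460]
f=lambda i:cv2.resize(i,(400,400),interpolation=cv2.INTER_CUBIC)
cv2.imwrite("pics/z7.png",np.hstack([f(a),f(b)]))
s=bot.observe(); p=s["tool_pos"];print(p,s["tool_rot"],s["ft_force"],"case",.9865*p[0]-.1643*p[1]-.5407,.1643*p[0]+.9865*p[1]+.1058)
E
```

```text
clock: 10.75
tool_pos: [0.526, -0.1931, 0.1719]
tool_rot: [0.001, 0.761, 0.649, 0.0]
ft_force: [0.5, 0.1, 1.2]
width: 0.0001
[ 0.52601094 -0.1931167   0.17199481] [7.78237982e-04 7.60964886e-01 6.48792554e-01 2.39400095e-04] [-0.68823094 -0.79888421  0.04174006] case 0.009938866246979594 0.001713976843590509
```

View pics/z7.png

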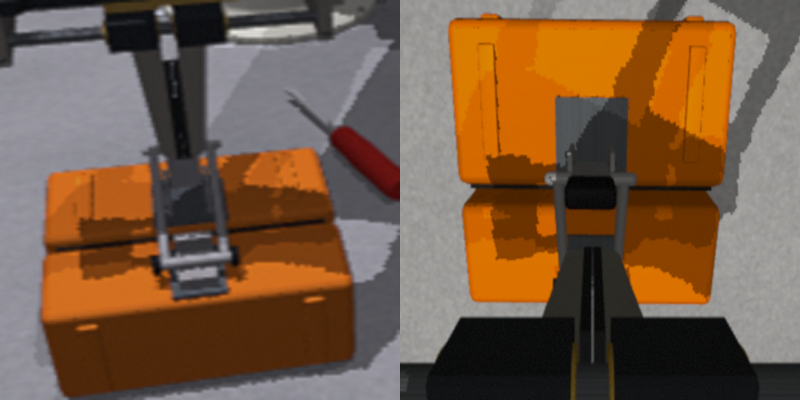

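```bash
python3 -m inch '[{"translation":[0,-0.012,0],"rot":[0,0,0],"jaw":255},{"translation":[0,-0.021,0],"rot":[0,0,0],"jaw":255},{"translation":[0,-0.028,0],"rot":[0,0,0],"jaw":255},{"translation":[0,-0.034,0],"rot":[0,0,0],"jaw":255},{"translation":[0,-0.041,0.002],"rot":[0,0,0],"jaw":255},{"translation":[0,-0.047,0.0045],"rot":[0,0,0],"jaw":255},{"translation":[0,-0.054,0.008],"rot":[0,0,0],"jaw":255},{"translation":[0,-0.06,0.012],"rot":[0,0,0],"jaw":255},{"translation":[0,-0.06,0.012],"rot":[0,0,0],"jaw":255},{"translation":[0,-0.06,0.012],"rot":[0,0,0],"jaw":255}]' 
python3 - <<'E'
from workcell import bot,viewer
import numpy as np,cv2
for n in ["scene","wrist"]:
    c=viewer.read_camera(n); cv2.imwrite(f"pics/{n}8.png",c["img"][:,:,::-1]); np.savez(f"pics/{n}8.npz",**c)
a=cv2.imread("pics/scene8.png")[150:310,110:250];b=cv2.imread("pics/wrist8.png")[60:360,100:460]
f=lambda i:cv2.resize(i,(400,400),interpolation=cv2.INTER_CUBIC)
cv2.imwrite("pics/z8.png",np.hstack([f(a),f(b)]))
s=bot.observe(); p=s["tool_pos"];print(p,s["ft_force"],"case",.9865*p[0]-.1643*p[1]-.5407,.1643*p[0]+.9865*p[1]+.1058)
E
```

```text
clock: 12.1
tool_pos: [0.4662, -0.1835, 0.1592]
tool_rot: [0.0, 0.761, 0.649, -0.0]
ft_force: [2.4, -1.1, 0.4]
width: 0.0004
[ 0.46622033 -0.1834679   0.15917812] [ 1.74734604 -1.00527746  1.53460405] case -0.05062987274885028 0.0014089175344798033
```

View pics/z8.png

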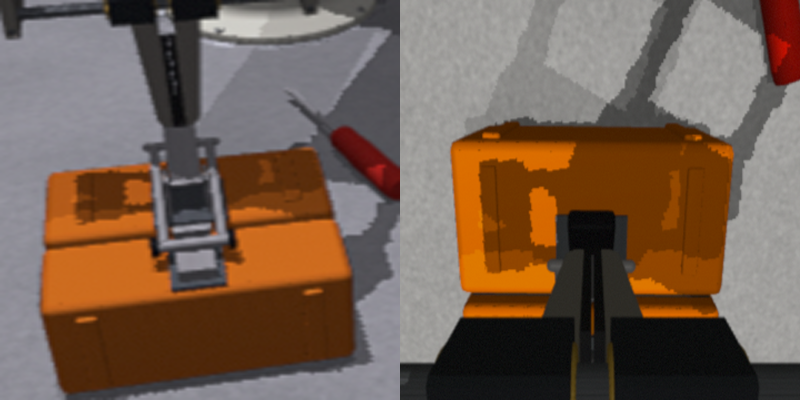

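```bash
python3 - <<'E'
from h import *
s=load("scene8")
y=-.165;ex=np.array([np.cos(y),np.sin(y),0])
zs=lambda u,v:(110+u*.35,150+v*.4)
for z in (.101,.106,.116): print(z,[round(float(plane(s,zs(*q),z)@ex-.5407),4) for q in ((157,245),(233,240))])
E
python3 - <<'E'
import cv2
a=cv2.imread("pics/scene8.png")[195:280,150:215]
cv2.imwrite("pics/z8b.png",cv2.resize(a,None,fx=7,fy=7,interpolation=cv2.INTER_CUBIC))
E
```

```text
0.101 [0.0293, 0.0334]
0.106 [0.0358, 0.0398]
0.116 [0.0488, 0.0527]
```

View pics/z8b.png

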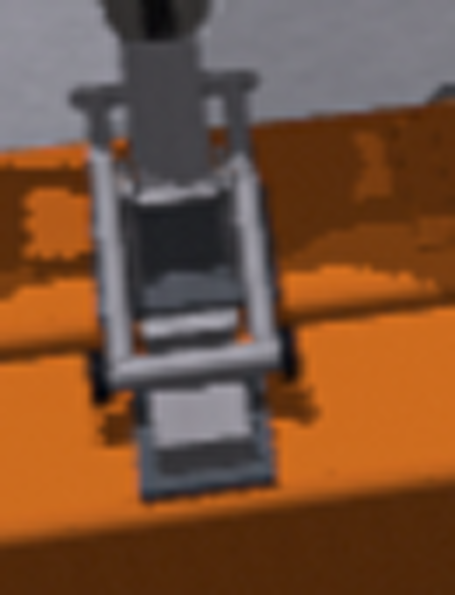

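The bar sits in front of the hook face, with the hook's top strip visible behind it. Continuing down.

```bash
python3 -m inch '[{"translation":[0,-0.004,0.006],"rot":[0,0,0],"jaw":255},{"translation":[0,-0.0075,0.012],"rot":[0,0,0],"jaw":255},{"translation":[0,-0.0115,0.016],"rot":[0,0,0],"jaw":255},{"translation":[0,-0.0155,0.02],"rot":[0,0,0],"jaw":255},{"translation":[0,-0.0175,0.025],"rot":[0,0,0],"jaw":255},{"translation":[0,-0.0195,0.03],"rot":[0,0,0],"jaw":255},{"translation":[0,-0.0205,0.033],"rot":[0,0,0],"jaw":255},{"translation":[0,-0.0215,0.036],"rot":[0,0,0],"jaw":255},{"translation":[0,-0.0215,0.037],"rot":[0,0,0],"jaw":255},{"translation":[0,-0.0215,0.037],"rot":[0,0,0],"jaw":255}]' 
python3 - <<'E'
from workcell import bot,viewer
import numpy as np,cv2
for n in ["scene","wrist"]:
    c=viewer.read_camera(n); cv2.imwrite(f"pics/{n}9.png",c["img"][:,:,::-1]); np.savez(f"pics/{n}9.npz",**c)
a=cv2.imread("pics/scene9.png")[150:310,110:250];b=cv2.imread("pics/wrist9.png")[60:360,100:460]
f=lambda i:cv2.resize(i,(400,400),interpolation=cv2.INTER_CUBIC)
cv2.imwrite("pics/z9.png",np.hstack([f(a),f(b)]))
s=bot.observe(); p=s["tool_pos"];print(p,s["ft_force"],"case",.9865*p[0]-.1643*p[1]-.5407,.1643*p[0]+.9865*p[1]+.1058)
E
```

```text
clock: 13.45
tool_pos: [0.4451, -0.1799, 0.1221]
tool_rot: [0.0, 0.761, 0.649, 0.0]
ft_force: [0.5, 0.6, -0.4]
width: 0.0002
[ 0.44518488 -0.1799884   0.12225886] [ 0.87697766 -0.18345031  0.05690748] case -0.07195302107682228 0.0013853232281530459
```

View pics/z9.png

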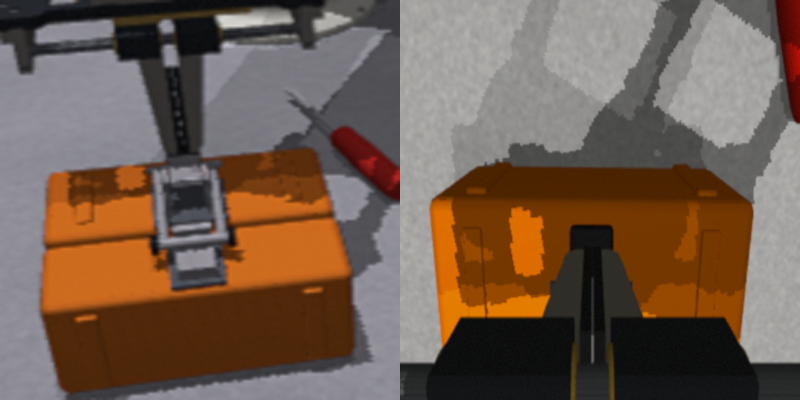

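```bash
python3 -m inch '[{"translation":[0,0,0.0005],"rot":[0,0,0],"jaw":255},{"translation":[0,0,0.001],"rot":[0,0,0],"jaw":255},{"translation":[0,0,0.0015],"rot":[0,0,0],"jaw":255},{"translation":[0,0,0.002],"rot":[0,0,0],"jaw":255},{"translation":[0,0,0.0025],"rot":[0,0,0],"jaw":255},{"translation":[0,0,0.003],"rot":[0,0,0],"jaw":255},{"translation":[0,0,0.0035],"rot":[0,0,0],"jaw":255},{"translation":[0,0,0.004],"rot":[0,0,0],"jaw":255},{"translation":[0,0,0.004],"rot":[0,0,0],"jaw":255},{"translation":[0,0,0.004],"rot":[0,0,0],"jaw":255}]'
```

```text
clock: 14.8
tool_pos: [0.4452, -0.18, 0.119]
tool_rot: [0.0, 0.761, 0.649, -0.0]
ft_force: [-2.3, 1.1, 7.3]
width: 0.0004
```

Contact at z 0.119, about where the shut pad was predicted. I press 2 mm further, then withdraw upward.

```bash
python3 -m inch '[{"translation":[0,0,0.0005],"rot":[0,0,0],"jaw":255},{"translation":[0,0,0.001],"rot":[0,0,0],"jaw":255},{"translation":[0,0,0.0015],"rot":[0,0,0],"jaw":255},{"translation":[0,0,0.002],"rot":[0,0,0],"jaw":255},{"translation":[0,0,0.002],"rot":[0,0,0],"jaw":255},{"translation":[0,0,0.002],"rot":[0,0,0],"jaw":255},{"translation":[0,0,0.002],"rot":[0,0,0],"jaw":255},{"translation":[0,0,0.002],"rot":[0,0,0],"jaw":255},{"translation":[0,0,0.002],"rot":[0,0,0],"jaw":255},{"translation":[0,0,0.002],"rot":[0,0,0],"jaw":255}]'
python3 -m inch '[{"translation":[0,0,-0.01],"rot":[0,0,0],"jaw":255},{"translation":[0,0,-0.04],"rot":[0,0,0],"jaw":255},{"translation":[0,-0.02,-0.08],"rot":[0,0,0],"jaw":255},{"translation":[0,-0.04,-0.12],"rot":[0,0,0],"jaw":255},{"translation":[0,-0.04,-0.15],"rot":[0,0,0],"jaw":255},{"translation":[0,-0.04,-0.15],"rot":[0,0,0],"jaw":255},{"translation":[0,-0.04,-0.15],"rot":[0,0,0],"jaw":255},{"translation":[0,-0.04,-0.15],"rot":[0,0,0],"jaw":255},{"translation":[0,-0.04,-0.15],"rot":[0,0,0],"jaw":255},{"translation":[0,-0.04,-0.15],"rot":[0,0,0],"jaw":255}]'
python3 - <<'E'
from workcell import bot,viewer
import numpy as np,cv2
for n in ["scene","wrist","top"]:
    c=viewer.read_camera(n); cv2.imwrite(f"pics/{n}10.png",c["img"][:,:,::-1]); np.savez(f"pics/{n}10.npz",**c)
a=cv2.imread("pics/scene10.png")[150:310,110:250];b=cv2.imread("pics/wrist10.png")[60:360,100:460]
f=lambda i:cv2.resize(i,(400,400),interpolation=cv2.INTER_CUBIC)
cv2.imwrite("pics/z10.png",np.hstack([f(a),f(b)]))
E
```

```text
clock: 16.05
tool_pos: [0.4453, -0.1801, 0.1185]
tool_rot: [0.0, 0.761, 0.649, -0.0]
ft_force: [-8.4, 4.3, 19.2]
width: 0.0002
clock: 17.3
tool_pos: [0.4054, -0.1734, 0.2655]
tool_rot: [-0.001, 0.761, 0.649, -0.0]
ft_force: [0.1, 0.4, -0.3]
width: 0.0004
```

View pics/z10.png

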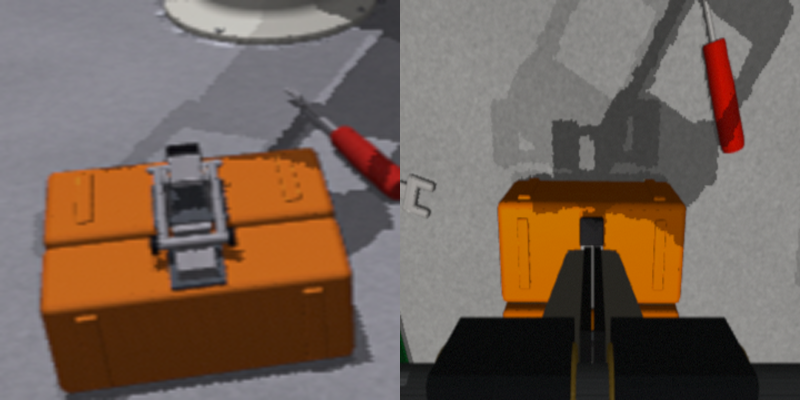

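View pics/scene10.png

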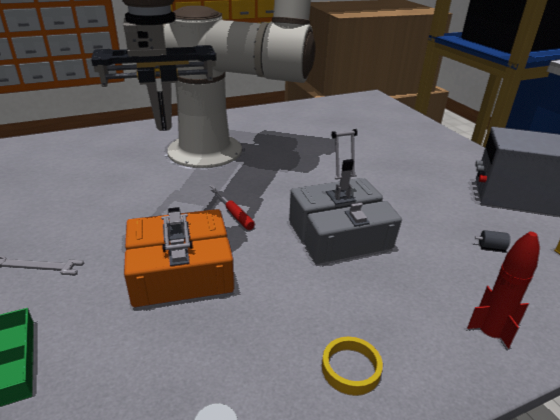

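The lever lies back over the base and the grey latch is unchanged (bar still at (345,133)). Last check: pad height, bar position and seam gap.

```bash
python3 - <<'E'
from h import *
s,w,t=load("scene10"),load("wrist10"),load("top10")
y=-.165;ex=np.array([np.cos(y),np.sin(y),0]);ey=np.array([-np.sin(y),np.cos(y),0])
zs=lambda u,v:(110+u*.35,150+v*.4); zw=lambda u,v:(100+(u-400)*.9,60+v*.75)
p,e=tri(s,zs(183,152),w,zw(592,231)); print("pad",p.round(4),round(e,4),"case",(p@ex-.5407).round(4),(p@ey+.1058).round(4))
for q in ((157,245),(233,238)): print("disc case x",[round(float(plane(s,zs(*q),z)@ex-.5407),4) for z in (.103,.106)])
f=lambda i:cv2.resize(cv2.cvtColor(i[175:285,315:430],cv2.COLOR_RGB2BGR),(400,400),interpolation=cv2.INTER_CUBIC)
b=cv2.resize(cv2.cvtColor(s["img"][195:280,150:215],cv2.COLOR_RGB2BGR),(390,400),interpolation=cv2.INTER_CUBIC)
cv2.imwrite("pics/z11.png",np.hstack([f(t["img"]),b]))
E
```

```text
pad [ 0.4402 -0.1793  0.1041] 0.0022 case -0.0771 0.0012
disc case x [0.0319, 0.0358]
disc case x [0.0338, 0.0376]
```

View pics/z11.png

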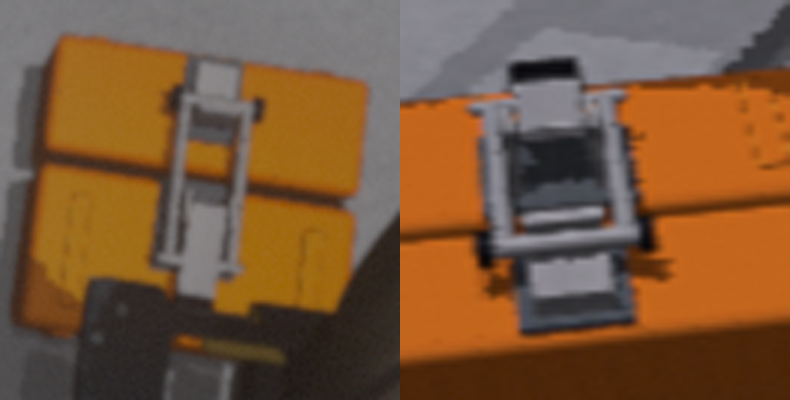

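Pad at z 0.104 (shut is 0.105), bar outside the hook, seam narrowed, and the gripper is clear. Handing in.

```bash
python3 - <<'E'
from workcell import bot
print(bot.finish_job())
E
```

```text
the job is handed in; nothing more can be done
None
```

The orange case's latch is closed and holding the lid in. I handed the job in at about 17.5 s of the 40 s, but the system reports no verdict.

**What I did:**
- Gripped the loop by its end discs and swung it over on its arc.
- Released the bar on the ledge behind the keeper hook, with the lever still up at about 1.65 rad.
- Pushed the lever over with closed fingers, pressed it onto its stop and withdrew. The highest force I read was about 21 N, on the final press.

**Last checks:**
- **Lever:** the pad is at z = 0.104 m against 0.105 m when shut. Its measured x, -77 mm against the nominal -72 mm, is off by more than the 2 mm camera calibration. I put this down to my estimate of the case origin and coarse pixel picks.
- **Bar and lid:** the pictures show the bar on the outer side of the hook and the seam gap narrowed. I did not measure the lid angle.
- **Robot and grey case:** the arm is clear and reads about 0 N. The grey latch looks unmoved in the scene camera picture; I checked it by eye only.

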